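# Hang the cutlery caddy on the safety hook

### The arm

A 7-joint arm with a two-finger parallel gripper is mounted at the origin on the work surface. World frame = base frame: x ahead of the robot, y to its left, z up, the work surface at z = 0. Lengths are in m, angles in rad, forces in N, time in s.
With the tool pointing down it reaches from about 0.425 to 0.925 m from the base axis. Payload 6.8 kg.
Tool frame: the origin (TCP) lies between the finger pads; the fingertips stand 25 mm ahead of it and the grasp point (between the pads) lies 6 mm ahead of it; z points along the fingers, y is the line along which they close (so a half turn about z gives the same grasp; the last joint's range is limited). The gripper opens to 85 mm and grips with 20 to 120 N. Pads are 22 mm wide; open, the fingers measure 114 mm over their backs; the gripper's body (76 mm by 85 mm) begins 54 mm behind the grasp point. The pads swing forward as they close: fully open they stand 13 mm farther back than shut.
Start: joints at [1.14, 0.477, 0.022, 1.555, -0.011, 1.109, -0.083], TCP at [0.214, -0.64, 0.256] pointing down, gripper open.
Joint ranges: [-2.96, 2.96], [-0.34, 2.1], [-1.41, 1.46], [0.24, 2.44], [-1.37, 4.51], [0.17, 1.92], [-2.96, 2.96]. Speed limits (rad/s): [2.39, 2.39, 3.14, 3.14, 3.14, 3.14, 3.14].

### API

Orientations are given as a rotation vector (axis times angle).
In Python, from plant import manip, cams gives the robot as it stands.
- The arm moves only by the shell command python3 -m jog 'ROWS' [FORCE]. ROWS is JSON, a list of rows, each an object with "fingers": the closure, from 0 (fully open) to 1 (shut); "slide": the shift along the tool's x, y, z in mm, a list of three; "twist": the turn, a rotation vector about the tool's x, y, z in rad, a list of three. In form: [{"fingers": fingers, "slide": [x, y, z], "twist": [rx, ry, rz]}, ...]. A call has exactly 8 rows; each row is the pose to reach, as a shift and turn from the pose commanded when the call began, along the tool's axes at that moment; what a row does not reach only later rows make up. A row lasts 1/10 s, in which the tool goes at most 50 mm and 8.59 degrees, less where a joint would pass 70% of its speed; a pose out of reach is approached as far as the arm can. A call with a gripper value outside its range is refused whole. The fingers move at their own pace and stop on an object; FORCE is the grip in N (left out, the last holds). Time passes only in rows, so rows that repeat a pose let the fingers close, or fill a call up. It gives the time, the measured TCP pose, the force, the opening and the grip force at its end, in the units of the state.
- manip.get_obs(): the state, without advancing time (a new reading comes with each control period).
- cams.capture(name): name is "side" or "top"; returns the picture (420x560x3 uint8, blue, green, red); there is no depth.
- cams.camera_model(name): a dict with "fx", "fy", "cx", "cy" (pixels), "world_to_cam" (4x4, takes a point from world to camera coordinates). Camera axes: x right, y down, z forward; pixel columns grow to the right and rows downward; lengths in m; the calibration is good to about 2 mm. A picture is of the moment at which its call begins. camera_model takes no time and is no camera call.
- manip.job_done(): hands the job in; it is judged then, once.
The state is a dict: "clock": time; "joint_positions": joint angles; "dq": joint speeds; "effort": joint torques, N m; "ee_pos": TCP position; "orientation": TCP orientation; "ft_force": force on the tool from outside, world axes, zero at the start; "wrist_torque": the same for the moment, N m; "opening": opening from 0.0 (shut) to 1.0 (fully open); "gripper_force": force on a finger pad.
Only numpy, scipy, OpenCV 4.12 (cv2) and the standard library are available. Lean on these libraries where they do the work, as an engineer would, in place of code of your own. Each camera call takes 0.05 s, during which the arm holds its last target. There are 200 camera calls.

### The job

Pick the cutlery caddy up by its handle and hang it on the black counter stand's hook: press the bare middle of the handle's bar gently down past the brass spring gate, so that the bar drops into the hook and the gate snaps shut above it. Then prove the gate with an upward tug of about 10 N on the caddy against it, and leave the caddy hanging free, level and still. Do not strain the stand, and leave the sauce jar, the sugar jar and the glass where they stand.

Things in the scene. Friction and masses are not known exactly. Their poses are not given: they have to be found in the camera images.
- caddy: open pale wooden cutlery box, 80 (x) by 116 (y) by 52 mm high, 0.15 to 0.29 kg; spoons and stirrers fixed in it rise to 70 mm. Origin: centre of the underside, z up. A rigid steel stirrup handle on its two ends: 8 mm rod uprights at y = +-62 mm and a level bar along y, its centre line 170 mm above the underside. A half turn of the caddy changes nothing
- caddy_bar (a point): middle of the handle's bar, on its centre line; axes as the caddy's, the bar runs along y. Its bare steel middle is 9 mm thick and 32 mm long (y -16 to +16 mm); on each side sits a flat-sided black rubber grip, 14 mm thick (x) and 18 mm tall, 16 to 50 mm off the middle, good to pinch from above or push down on
- hookstand: black steel stand fixed to the counter. Origin: on the counter below the hook's seat; +x runs from the hook to the post, z up. Post: 15 mm rod at x = 120 mm, 242 mm high. Base plate 150 x 150 x 12 mm centred at x = 105 mm. A 10 mm rod arm (centre line 234 mm high, thin brace below) comes forward from the post to the hook
- hook_seat (a point): where the hung bar's centre line lies when home: midway between nose and shank on the hook's bottom, 199.5 mm above the counter; axes as the stand's, and the bar lies along its y. The hook is a J of 10 mm rod in the plane y = 0, open upward, 30 mm wide inside between shank (x = +20 mm) and nose (x = -20 mm, straight to 240 mm height)
- hook_tip (a point): end of the hook's nose, flared outward away from the post: 27 mm in front of the seat (stand's -x), 248 mm above the counter. Nothing of the hook or stand is higher than 253 mm; the hook's lowest side is at 185 mm
- gate (a joint): angle of the brass spring gate, a flap 28 x 11 mm from the shank, sloping down to the nose: 0 shut, grows as it is pressed down into the hook; never opens upward. About 6 to 15 N down on the bar opens it to 0.7 rad; the bar slips past, drops, the gate snaps shut. Its brass block is clamped at a different, unmeasured height each time, over a 9 mm range: feel for it (see hook_rest)
- hook_rest (a point): fixed point on the stand, 33 mm above hook_seat: about where the bar's centre line comes to rest on the shut gate when the gate's block is clamped lowest; it rests up to 9 mm higher, and lies some 6 mm towards the nose. The shut gate carries the caddy's weight. A hung bar meets the gate from below when lifted some 18 to 32 mm from the seat
- sauce: brown-red sauce jar with steel cap, 52 mm across, 85 mm high, to be left alone; origin at the centre of its underside
- sugar: white sugar jar with steel cap, 68 mm across, 80 mm high, to be left alone; origin at the centre of its underside
- tumbler: empty drinking glass, 74 mm across, 85 mm high, to be left alone; origin at the centre of its underside
Mind the look-alikes: they are no part of the job. Several things have the shape of the caddy; the one meant has the colours described above.

How it is judged:
On the way, in this order (a step that is already met when the one before it is completed fails the run):
1. the middle of the handle's bar is in the hook's mouth, on top of the gate (x of caddy_bar in the frame of hook_seat between -0.022 and 0.02 m and y of caddy_bar in the frame of hook_seat between -0.02 and 0.02 m and z of caddy_bar in the frame of hook_seat between 0.012 and 0.052 m and contact force between caddy and hookstand above 0.5 N), for 0.05 s.
2. the bar is inside the hook and the gate has snapped shut above it (distance between caddy_bar and hook_seat below 0.024 m and z of caddy_bar in the frame of hook_seat below 0.012 m and value of joint gate below 0.1 rad), for 0.1 s.
3. the handle is pulled up against the shut gate with at least 6 N (z of caddy_bar in the frame of hook_seat above 0.013 m and distance between caddy_bar and hook_seat below 0.037 m and value of joint gate below 0.1 rad and contact force between caddy and hookstand above 6 N), for 0.1 s.
At the end, for the whole second after the job is handed in: The caddy hangs by the bare middle of its bar at the bottom of the hook (bar's middle within 14 mm along the stand's x, 18 mm along y, 6 mm below to 10 mm above the seat), the gate shut (under 0.1 rad) above it, the caddy within 15 degrees of upright and still (under 80 mm/s and 0.7 rad/s) (x of caddy_bar in the frame of hook_seat between -0.014 and 0.014 m and y of caddy_bar in the frame of hook_seat between -0.018 and 0.018 m and z of caddy_bar in the frame of hook_seat between -0.006 and 0.01 m and value of joint gate below 0.1 rad and angle between caddy's own z axis and vertical below 0.26 rad and linear speed of caddy below 0.08 m/s and angular speed of caddy below 0.7 rad/s); the robot touches nothing.
It fails at once if the caddy presses or strikes the stand and its hook with more than 80 N (contact force between caddy and hookstand above 80 N).
It fails at once if the hung handle is pulled up against the shut gate with more than 25 N (z of caddy_bar in the frame of hook_seat above 0.013 m and distance between caddy_bar and hook_seat below 0.037 m and value of joint gate below 0.1 rad and contact force between caddy and hookstand above 25 N).
It fails at once if the robot itself pushes the stand with more than 30 N (contact force between any of the arm, the fingers and hookstand above 30 N).
It fails at once if the sauce jar, sugar jar or glass is moved more than 30 mm or tipped (distance of any of sauce, sugar, tumbler from where it was at the start of the episode above 0.03 m or angle between any of sauce, sugar, tumbler's own z axis and vertical above 0.5 rad).
It fails at once if the caddy is tipped over (angle between caddy's own z axis and vertical above 0.8 rad).
It also fails if it takes over 72 s, if anything falls off the work surface, if the arm or the gripper's body presses on something with over 40 N, if the wrist force passes 120 N, or if a joint passes its speed limit or range.

## Working session

There is one attempt and no reset: what is moved stays moved. The work goes in short steps, Python scripts to look and compute and a shell command to move; the robot and the scene stay as the last step left them, time stands still between calls to the robot, and variables do not carry over. Pictures are saved under pics/ and viewed, at most 10 in all, crops included, and the job is handed in when it is done.

```bash
mkdir -p pics; ls; python3 - <<'E'
from plant import manip,cams
import cv2,numpy as np
for n in("side","top"):
    im=cams.capture(n);cv2.imwrite(f"pics/{n}0.png",im)
    m=cams.camera_model(n);print(n,m["fx"],m["cx"],m["cy"]);print(np.round(m["world_to_cam"],3))
o=manip.get_obs();print(o)
E
```

```text
pics
side 444.6882895249114 275.63523400856246 219.35453450287696
[[-0.907 -0.422  0.004  0.378]
 [-0.327  0.696 -0.64   0.227]
 [ 0.267 -0.581 -0.769  1.15 ]
 [ 0.     0.     0.     1.   ]]
top 381.3895858906191 281.8035788668444 211.05616380398897
[[ 0.087 -0.996 -0.    -0.016]
 [-0.969 -0.085 -0.232  0.461]
 [ 0.231  0.021 -0.973  1.026]
 [ 0.     0.     0.     1.   ]]
{'clock': 0.1, 'joint_positions': array([ 1.13988584,  0.47775993,  0.02236885,  1.55635557, -0.01151295,
        1.10932626, -0.08310047]), 'dq': array([ 0.00143263, -0.00129195,  0.00025197, -0.00198254,  0.00139832,
        0.00057634, -0.00061856]), 'effort': array([ 4.61562551e-03, -5.97759354e+01,  1.61376983e+00, -2.81953114e+01,
        1.28133874e-02,  4.99482368e-03,  5.69760618e-05]), 'ee_pos': array([ 0.2139518 , -0.63966312,  0.25539367]), 'orientation': array([-3.09911055e+00, -5.04587093e-01,  6.30298214e-04]), 'ft_force': array([ 0.21474938,  1.04173804, -0.07010542]), 'wrist_torque': array([-0.01103657, -0.02025902, -0.05583121]), 'gripper_force': 0.0, 'opening': 0.9943891152182243}
```

View pics/side0.png

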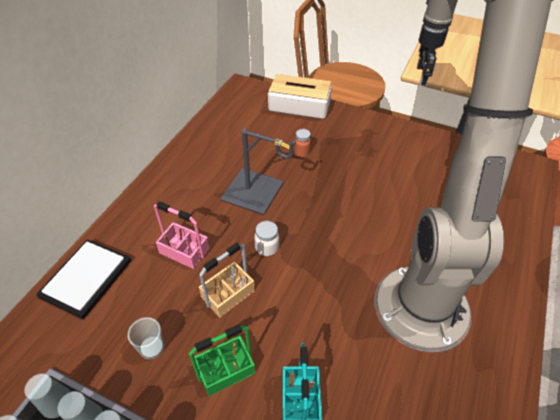

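View pics/top0.png

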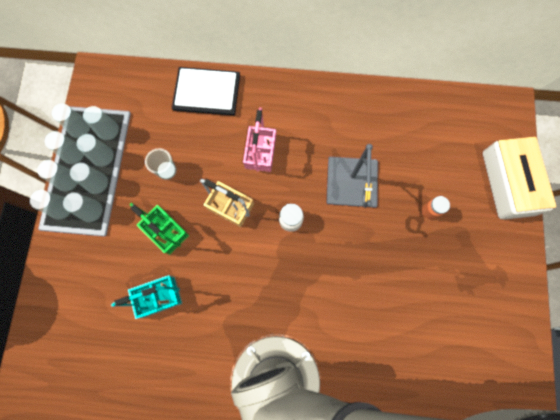

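The side view shows pink (180,240), pale wood (228,288), green (222,360) and teal (302,390) caddies. In the top view they are at (260,147), (228,203), (160,228) and (155,298). The pale wooden one with the steel handle fits the description. The stand is at side (255,185), with its brass gate at (283,144). I'll check the choice and the key points in one composite crop.

```bash
python3 - <<'E'
import cv2,numpy as np
S=cv2.imread("pics/side0.png");T=cv2.imread("pics/top0.png")
def c(im,x,y,w=80,h=60):
    return cv2.resize(im[y:y+h,x:x+w],(400,300),interpolation=cv2.INTER_CUBIC)
g=np.vstack([np.hstack([c(S,190,240),c(S,230,115)]),np.hstack([c(T,190,165),c(T,325,140)])])
cv2.imwrite("pics/crop.png",g)
E
```

```text
(no output)
```

View pics/crop.png

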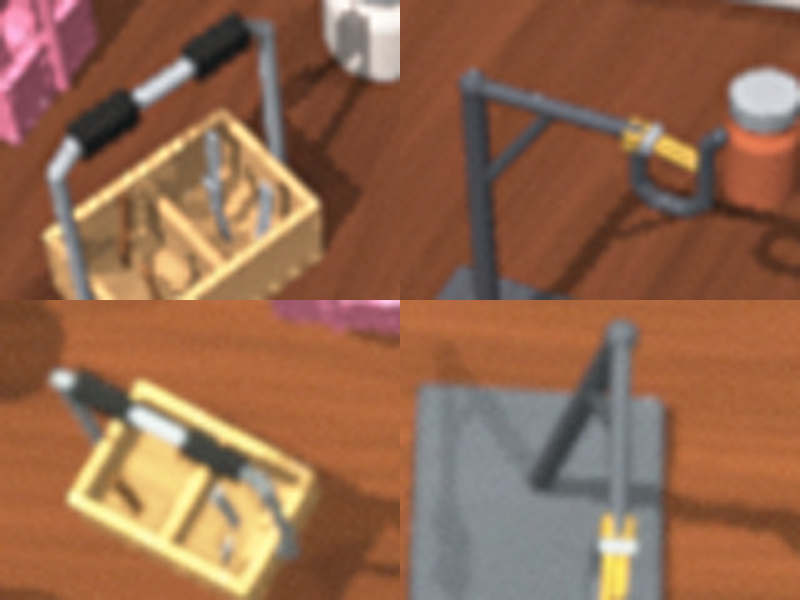

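The crop confirms the pale wood caddy with a steel handle and black grips. The bare middle is at side (223.2,256) and top (221.2,189.6). The stand's post top is at side (244.2,130.6) and top (369,145.6), and the nose tip is at side (293.6,141.6).

```bash
cat >h.py <<'E'
from plant import manip,cams
import cv2,numpy as np
from scipy.optimize import least_squares
M={n:cams.camera_model(n) for n in("side","top")}
def proj(n,p):
    m=M[n];q=np.atleast_2d(p)@m["world_to_cam"][:3,:3].T+np.array(m["world_to_cam"])[:3,3]
    return np.c_[m["fx"]*q[:,0]/q[:,2]+m["cx"],m["fy"]*q[:,1]/q[:,2]+m["cy"]]
def tri(s,t):
    r=least_squares(lambda p:np.r_[proj("side",p)[0]-s,proj("top",p)[0]-t],[.5,0,.2]);return r.x,np.abs(r.fun).max()
def fr(p,yaw,L):
    c,s=np.cos(yaw),np.sin(yaw);L=np.atleast_2d(L)
    return L@np.array([[c,s,0],[-s,c,0],[0,0,1]])+[p[0],p[1],0]
E
python3 - <<'E'
from h import *
print("bar",tri((223.2,256),(221.2,189.6)))
a=tri((210.2,264),(210.2,183))[0];b=tri((233,249.2),(232.2,195.2))[0]
print("grips",a,b,np.linalg.norm(a-b),(a+b)/2,"yaw bar",np.degrees(np.arctan2(*(b-a)[1::-1])))
P=tri((244.2,130.6),(369,145.6));print("post",P)
# stand fit: post top, tip(side), post foot(top), plate corners? (x,y,yaw)
T=cv2.imread("pics/top0.png");S=cv2.imread("pics/side0.png")
def res(q):
    w=fr(q[:2],q[2],[[.12,0,.242],[-.027,0,.248],[.12,0,.012]])
    return np.r_[proj("top",w[0])[0]-(369,145.6),proj("side",w[0])[0]-(244.2,130.6),proj("side",w[1])[0]-(293.6,141.6),proj("top",w[2])[0]-(352.6,176.6)]
best=min((least_squares(res,[.5,-.2,y]) for y in np.arange(0,6.3,1)),key=lambda r:r.cost)
q=best.x;print("stand",q,np.degrees(q[2]),best.fun.round(1))
pl=fr(q[:2],q[2],[[.03,-.075,.012],[.18,-.075,.012],[.18,.075,.012],[.03,.075,.012]])
hk=fr(q[:2],q[2],[[.12,0,.012],[.12,0,.234],[.02,0,.234],[.02,0,.2],[0,0,.19],[-.02,0,.2],[-.02,0,.24],[-.027,0,.248]])
out=[]
for n,im,(x,y,w,h) in(("side",S,(215,115,100,100)),("top",T,(315,130,100,100))):
    k=4;c=cv2.resize(im[y:y+h,x:x+w],None,fx=k,fy=k,interpolation=cv2.INTER_CUBIC)
    f=lambda p:np.int32(((proj(n,p)-(x,y))+.5)*k-.5).reshape(-1,1,2)
    cv2.polylines(c,[f(pl)],True,(0,255,0),1);cv2.polylines(c,[f(hk)],False,(255,0,255),1);out.append(c)
cv2.imwrite("pics/fit.png",np.hstack(out))
E
```

```text
bar (array([0.47084435, 0.17944188, 0.17769968]), np.float64(0.9789518075379533))
grips [0.48730132 0.21022102 0.17510761] [0.4602577  0.15064415 0.17444608] 0.06543086236274939 [0.47377951 0.18043259 0.17477685] yaw bar -114.41464297277783
post (array([ 0.59606926, -0.17563927,  0.2422308 ]), np.float64(0.2721640882681413))
stand [ 0.47667627 -0.18293614  0.05564728] 3.188354072156751 [ 0.3  0.2 -0.3 -0.2  0.4  0.2 -0.3 -0.4]
```

View pics/fit.png

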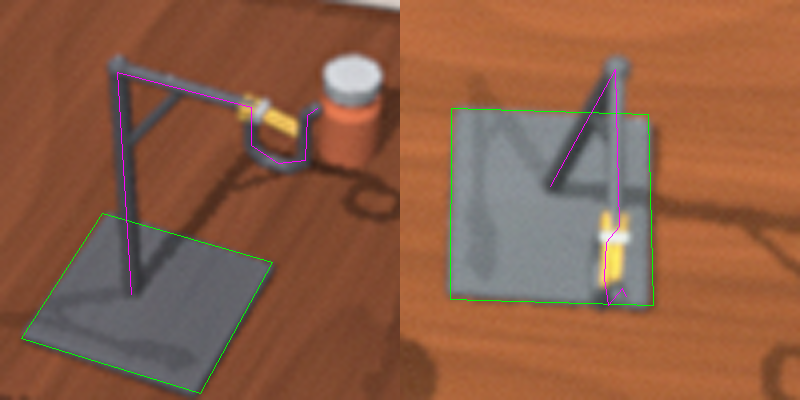

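Both fits agree with the given sizes: post top z is 0.242 (text 0.242), bar z about 0.175 (text 0.170), and grip spacing 65 mm (text 66 mm). I'll pinch the +y grip with the tool leaning 15° outward, so the gripper body clears the hook. Next I work out the moves.

```bash
cat >>h.py <<'E'
from scipy.spatial.transform import Rotation as Ro
def orient(baryaw,T):  # tool for pinching the bar's +d side, leaning outward by T
    d=np.array([np.cos(baryaw),np.sin(baryaw),0]);z=-np.cos(T)*np.array([0,0,1])-np.sin(T)*d
    y=np.array([np.sin(baryaw),-np.cos(baryaw),0]);return Ro.from_matrix(np.c_[np.cross(y,z),y,z])
def delta(p,R,q,Q):
    return "slide",(R.inv().apply(np.array(q)-p)*1000).round(1),"twist",(R.inv()*Q).as_rotvec().round(3)
def cur():
    o=manip.get_obs();return o["ee_pos"],Ro.from_rotvec(o["orientation"])
E
python3 - <<'E'
from h import *
p,R=cur()
Q=orient(np.radians(65.6),np.radians(15))
d=np.array([np.cos(np.radians(65.6)),np.sin(np.radians(65.6)),0])
G=np.array([.4725,.180,.170])+.035*d+[0,0,.003]
q=G-.006*Q.apply([0,0,1]);print("grasp tcp",q)
v=[.47,-.25,.36];a=q-.15*Q.apply([0,0,1])
print(delta(p,R,v,R));print(delta(v,R,a,Q));print(delta(a,Q,q,Q))
E
```

```text
grasp tcp [0.48760017 0.21328814 0.17879555]
('slide', array([ 366.4, -288.5, -104.2]), 'twist', array([0., 0., 0.]))
('slide', array([ 190.1, -462.2,   37.1]), 'twist', array([-0.109, -0.247, -0.817]))
('slide', array([  0.,   0., 150.]), 'twist', array([0., 0., 0.]))
```

```bash
python3 -m jog '[{"fingers":0,"slide":[0,0,-50],"twist":[0,0,0]},{"fingers":0,"slide":[20,-15,-95],"twist":[0,0,0]},{"fingers":0,"slide":[55,-45,-104],"twist":[0,0,0]},{"fingers":0,"slide":[92,-75,-104],"twist":[0,0,0]},{"fingers":0,"slide":[129,-105,-104],"twist":[0,0,0]},{"fingers":0,"slide":[166,-135,-104],"twist":[0,0,0]},{"fingers":0,"slide":[203,-165,-104],"twist":[0,0,0]},{"fingers":0,"slide":[240,-195,-104],"twist":[0,0,0]}]'
python3 -m jog '[{"fingers":0,"slide":[37,-30,0],"twist":[0,0,-0.1]},{"fingers":0,"slide":[74,-60,0],"twist":[0,0,-0.2]},{"fingers":0,"slide":[111,-90,0],"twist":[0,0,-0.3]},{"fingers":0,"slide":[130,-135,0],"twist":[0,0,-0.4]},{"fingers":0,"slide":[149,-180,0],"twist":[0,0,-0.5]},{"fingers":0,"slide":[167,-225,0],"twist":[0,0,-0.6]},{"fingers":0,"slide":[185,-270,0],"twist":[0,0,-0.7]},{"fingers":0,"slide":[204,-315,0],"twist":[0,0,-0.8]}]'
python3 - <<'E'
from h import *
p,R=cur();Q=orient(np.radians(65.6),np.radians(15));q=np.array([.4876,.2133,.1788]);a=q-.12*Q.apply([0,0,1])
print(p,a);print(delta(p,R,a,Q))
E
```

```text
clock: 0.9
ee_pos: [0.3804, -0.3771, 0.3601]
orientation: [-3.101, -0.505, 0.001]
ft_force: [0.5, -1.0, -0.2]
opening: 0.998
gripper_force: 0.0
clock: 1.7
ee_pos: [0.4729, -0.0139, 0.3601]
orientation: [2.656, 1.677, -0.001]
ft_force: [1.3, -0.4, -0.0]
opening: 0.997
gripper_force: 0.0
[ 0.47285119 -0.01387965  0.36014823] [0.50043032 0.24158427 0.2947111 ]
('slide', array([242.5, -84.9,  65.3]), 'twist', array([-0.002, -0.261, -0.018]))
```

```bash
python3 -m jog '[{"fingers":0,"slide":[40,-14,0],"twist":[0,-0.05,0]},{"fingers":0,"slide":[80,-28,10],"twist":[0,-0.1,0]},{"fingers":0,"slide":[120,-42,20],"twist":[0,-0.15,0]},{"fingers":0,"slide":[160,-56,30],"twist":[0,-0.2,-0.01]},{"fingers":0,"slide":[200,-70,45],"twist":[0,-0.26,-0.018]},{"fingers":0,"slide":[242.5,-85,65],"twist":[0,-0.261,-0.018]},{"fingers":0,"slide":[242.5,-85,65],"twist":[0,-0.261,-0.018]},{"fingers":0,"slide":[242.5,-85,65],"twist":[0,-0.261,-0.018]}]'
python3 - <<'E'
from h import *
p,R=cur();Q=orient(np.radians(65.6),np.radians(15));q=np.array([.4876,.2133,.1788])
print(delta(p,R,q,Q))
out=[]
t=q+0*p
for n,(x,y) in(("side",(160,190)),("top",(170,130))):
    im=cams.capture(n);c=cv2.resize(im[y:y+100,x:x+100],None,fx=4,fy=4,interpolation=cv2.INTER_CUBIC)
    for pt,col in((p+R.apply([0,0,.025]),(0,0,255)),(q+.006*Q.apply([0,0,1]),(255,0,255)),([.4725,.18,.17],(0,255,0))):
        u=(proj(n,pt)[0]-(x,y)+.5)*4;cv2.drawMarker(c,tuple(int(i) for i in u),col,0,10,1)
    out.append(c)
cv2.imwrite("pics/above.png",np.hstack(out))
E
```

```text
clock: 2.5
ee_pos: [0.5012, 0.2406, 0.294]
orientation: [2.51, 1.615, -0.335]
ft_force: [0.1, -0.4, 0.4]
opening: 1.005
gripper_force: 0.0
('slide', array([  0.5,  -0.6, 119.2]), 'twist', array([-0.005,  0.001, -0.001]))
```

View pics/above.png

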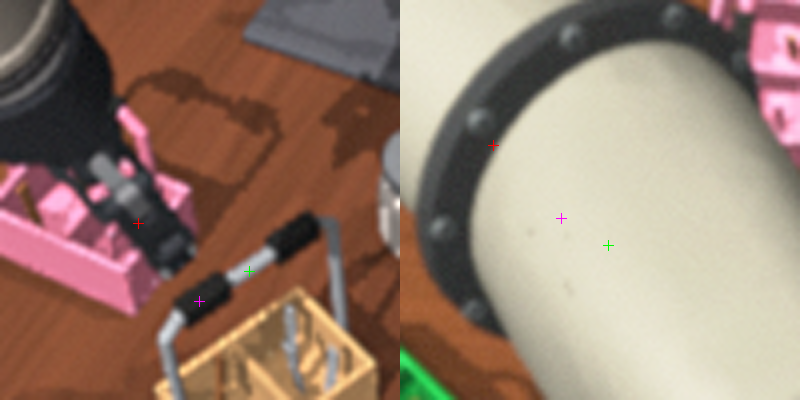

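The side crop shows the magenta target on the near-left rubber grip and the green mark on the bar's bare middle, within about 1 px. The fingers are lined up above the grip, so I descend and close.

```bash
python3 -m jog '[{"fingers":0,"slide":[0,0,30],"twist":[0,0,0]},{"fingers":0,"slide":[0,0,60],"twist":[0,0,0]},{"fingers":0,"slide":[0,0,85],"twist":[0,0,0]},{"fingers":0,"slide":[0,0,105],"twist":[0,0,0]},{"fingers":0,"slide":[0,0,117],"twist":[0,0,0]},{"fingers":0,"slide":[0,0,117],"twist":[0,0,0]},{"fingers":0.5,"slide":[0,0,117],"twist":[0,0,0]},{"fingers":0.7,"slide":[0,0,117],"twist":[0,0,0]}]' 60
python3 -m jog '[{"fingers":0.8,"slide":[0,0,0],"twist":[0,0,0]},{"fingers":0.9,"slide":[0,0,0],"twist":[0,0,0]},{"fingers":1,"slide":[0,0,0],"twist":[0,0,0]},{"fingers":1,"slide":[0,0,0],"twist":[0,0,0]},{"fingers":1,"slide":[0,0,0],"twist":[0,0,0]},{"fingers":1,"slide":[0,0,0],"twist":[0,0,0]},{"fingers":1,"slide":[0,0,0],"twist":[0,0,0]},{"fingers":1,"slide":[0,0,0],"twist":[0,0,0]}]' 100
```

```text
clock: 3.4
ee_pos: [0.4898, 0.2129, 0.1836]
orientation: [2.513, 1.611, -0.328]
ft_force: [0.1, 0.4, -0.4]
opening: 0.693
gripper_force: 0.0
clock: 4.2
ee_pos: [0.4891, 0.2128, 0.1826]
orientation: [2.512, 1.612, -0.331]
ft_force: [-1.5, 1.0, 6.4]
opening: 0.14
gripper_force: 97.9
```

```bash
python3 -m jog '[{"fingers":1,"slide":[-1.3,0,-4.8],"twist":[0,0,0]},{"fingers":1,"slide":[-4,0,-15],"twist":[0,0,0]},{"fingers":1,"slide":[-9,0,-34],"twist":[0,0,0]},{"fingers":1,"slide":[-16,0,-60],"twist":[0,0,0]},{"fingers":1,"slide":[-23,0,-86],"twist":[0,0,0]},{"fingers":1,"slide":[-29,0,-109],"twist":[0,0,0]},{"fingers":1,"slide":[-33,0,-123],"twist":[0,0,0]},{"fingers":1,"slide":[-34,0,-127],"twist":[0,0,0]}]'
python3 - <<'E'
from h import *
o=manip.get_obs();print(o["ft_force"],o["wrist_torque"])
p,R=cur();print(p)
out=[]
for n,(x,y) in(("side",(150,140)),("top",(170,130))):
    im=cams.capture(n);c=cv2.resize(im[y:y+100,x:x+100],None,fx=4,fy=4,interpolation=cv2.INTER_CUBIC)
    out.append(c)
cv2.imwrite("pics/lift.png",np.hstack(out))
E
```

```text
clock: 5.0
ee_pos: [0.4897, 0.2125, 0.3154]
orientation: [2.512, 1.611, -0.328]
ft_force: [0.2, 0.6, -3.4]
opening: 0.142
gripper_force: 97.6
[ 0.2381778   0.57438504 -3.41022963] [ 0.45486155 -0.25188981  0.01302307]
[0.48972461 0.21250273 0.3153828 ]
```

View pics/lift.png

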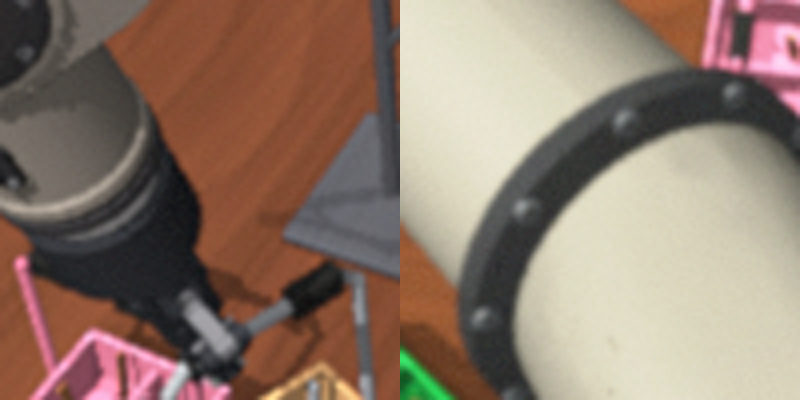

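The caddy is lifted and held: 98 N grip, and about 3 N on the wrist. Next I refine the stand's yaw from the arm line in the top view, then plan the transfer.

```bash
cat >plan.py <<'E'
from h import *
def line(n,a,b,pt):
    A,B=proj(n,np.array([a,b]));t=(B-A)/np.linalg.norm(B-A);d=np.array(pt)-A;return [t[0]*d[1]-t[1]*d[0]]
f=lambda x,y,x0,y0:((x+.5)/4-.5+x0,(y+.5)/4-.5+y0)
def res(q):
    w=fr(q[:2],q[2],[[.12,0,.242],[-.027,0,.248],[.12,0,.012],[.12,0,.234],[.02,0,.234],[.03,-.075,.012],[.18,-.075,.012],[.18,.075,.012],[.03,.075,.012]])
    r=[*(proj("top",w[0])[0]-(369,145.6)),*(proj("side",w[0])[0]-(244.2,130.6)),*(proj("side",w[1])[0]-(293.6,141.6)),*(proj("top",w[2])[0]-(352.6,176.6))]
    r+=line("top",w[3],w[4],f(213,205,315,130))+line("top",w[3],w[4],f(211,255,315,130))
    return np.array(r)
r=least_squares(res,[.477,-.183,.05]);S=r.x
if __name__=="__main__":
    print(S,np.degrees(S[2]),r.fun.round(1))
E
python3 plan.py; python3 - <<'E'
from h import *
T=cv2.imread("pics/top0.png").astype(float)
# plate edges: lower-left side & bottom by brightness; slopes
g=T[...,2]-T[...,0]  # red-blue: wood high, plate ~0
m=(g<40)
for r in range(160,206,6):
    c=np.where(m[r,320:390])[0]+320;print(r,c.min(),c.max(),end=' | ')
print()
for c in range(331,362,5):
    k=np.where(m[150:215,c])[0]+150;print(c,k.min(),k.max(),end=' | ')
E
```

```text
[ 0.47627991 -0.17927668  0.02770813] 1.5875591846188821 [ 0.1  0.2 -0.3 -0.1 -0.1  1.3 -0.4 -0.3  0.3  0.7]
160 329 376 | 166 328 377 | 172 328 377 | 178 328 377 | 184 327 377 | 190 327 377 | 196 327 377 | 202 327 377 | 
331 157 203 | 336 157 204 | 341 158 204 | 346 158 204 | 351 158 205 | 356 159 205 | 361 156 205 |
```

Important for the path: the handle hoop has to slide over the hook from the front (−x). With the bar at z≈0.272, the spoons pass under the hook at about 0.172 (its lowest side is 0.185), and the bar passes over the nose.

```bash
cat >>plan.py <<'E'
S=np.array([.4765,-.181,.04])
off=np.array([-.0367,-.0115])   # bar middle from TCP: along d, z
def tcp(bar,by):
    d=np.array([np.cos(by),np.sin(by),0]);return np.array(bar)-off[0]*d-[0,0,off[1]]
def bar(p,R):
    x=R.apply([1,0,0]);d=np.array([x[0],x[1],0]);d/=np.linalg.norm(d);return p+off[0]*d+[0,0,off[1]]
def hf(b): return fr([0,0],-S[2],[b-np.r_[S[:2],.1995]])[0]*1000
E
python3 - <<'E'
from plan import *
S=np.array([.4765,-.181,.04]);B=S[2]+np.pi/2
Q=orient(B,np.radians(15));p,R=cur();print(bar(p,R))
h=lambda x,y,z:fr(S[:2],S[2],[[x,y,z]])[0]
W=[np.array([.425,.08,.285]),h(-.058,0,.272),h(-.003,0,.272)]
for w in W:
    q=tcp(w,B);print(q,np.hypot(*q[:2]),delta(p,R,q,Q));p,R=q,Q
E
```

```text
[0.47398366 0.17872055 0.3021967 ]
[0.42353239 0.11667064 0.2965    ] 0.43930823546384973 ('slide', array([-105.8,  -19.9,   46.1]), 'twist', array([-0.123, -0.001, -0.454]))
[ 0.41707879 -0.14664874  0.2835    ] 0.44210922327617075 ('slide', array([-250.5,  -17. ,   80.6]), 'twist', array([0., 0., 0.]))
[ 0.47203479 -0.14444932  0.2835    ] 0.4936420274377358 ('slide', array([ 0., 55., -0.]), 'twist', array([0., 0., 0.]))
```

```bash
python3 -m jog '[{"fingers":1,"slide":[-8,-2,3],"twist":[-0.01,0,-0.04]},{"fingers":1,"slide":[-24,-5,10],"twist":[-0.03,0,-0.11]},{"fingers":1,"slide":[-43,-8,19],"twist":[-0.05,0,-0.19]},{"fingers":1,"slide":[-63,-12,27],"twist":[-0.075,0,-0.27]},{"fingers":1,"slide":[-82,-15,36],"twist":[-0.095,0,-0.35]},{"fingers":1,"slide":[-97,-18,42],"twist":[-0.11,0,-0.42]},{"fingers":1,"slide":[-105,-20,46],"twist":[-0.122,0,-0.454]},{"fingers":1,"slide":[-106,-20,46],"twist":[-0.123,0,-0.454]}]'
python3 - <<'E'
from plan import *
B=S[2]+np.pi/2;p,R=cur();print(bar(p,R),np.degrees(np.arctan2(*R.apply([1,0,0])[1::-1])))
q=tcp(fr(S[:2],S[2],[[-.058,0,.272]])[0],B);print(delta(p,R,q,orient(B,np.radians(15))))
E
```

```text
clock: 5.9
ee_pos: [0.4218, 0.1151, 0.2953]
orientation: [2.039, 2.122, -0.272]
ft_force: [-0.4, -0.2, -1.8]
opening: 0.137
gripper_force: 97.5
[0.42330956 0.07841864 0.28384127] 92.30243602139697
('slide', array([-249.3,  -15. ,   79.3]), 'twist', array([-0.003,  0.001,  0.   ]))
```

```bash
python3 -m jog '[{"fingers":1,"slide":[-15,-1,6],"twist":[0,0,0]},{"fingers":1,"slide":[-45,-3,16],"twist":[0,0,0]},{"fingers":1,"slide":[-85,-5,28],"twist":[0,0,0]},{"fingers":1,"slide":[-128,-8,41],"twist":[0,0,0]},{"fingers":1,"slide":[-170,-10,54],"twist":[0,0,0]},{"fingers":1,"slide":[-210,-13,67],"twist":[0,0,0]},{"fingers":1,"slide":[-240,-15,76],"twist":[0,0,0]},{"fingers":1,"slide":[-249,-15,79],"twist":[0,0,0]}]'
python3 - <<'E'
from plan import *
o=manip.get_obs();p,R=cur();b=bar(p,R);print(hf(b),o["ft_force"])
out=[]
for n,(x,y) in(("side",(215,100)),("top",(315,150))):
    im=cams.capture(n);c=cv2.resize(im[y:y+100,x:x+100],None,fx=4,fy=4,interpolation=cv2.INTER_CUBIC)
    hk=fr(S[:2],S[2],[[.12,0,.234],[.02,0,.234],[.02,0,.2],[0,0,.19],[-.02,0,.2],[-.02,0,.24],[-.027,0,.248]])
    f=lambda P:np.int32(((proj(n,P)-(x,y))+.5)*4-.5).reshape(-1,1,2)
    cv2.polylines(c,[f(hk)],False,(255,0,255),1)
    d=np.r_[R.apply([1,0,0])[:2],0]
    cv2.polylines(c,[f(np.array([b-.062*d,b+.062*d]))],False,(0,255,0),1);cv2.drawMarker(c,tuple(int(i) for i in f(b)[0,0]),(0,0,255),0,8,1)
    out.append(c)
cv2.imwrite("pics/front.png",np.hstack(out))
E
```

```text
clock: 6.7
ee_pos: [0.4178, -0.148, 0.2835]
orientation: [2.046, 2.117, -0.271]
ft_force: [-0.3, -0.3, -2.3]
opening: 0.14
gripper_force: 97.6
[-57.49581001  -1.42458777  72.51312633] [-0.26776974 -0.26125168 -2.25149841]
```

View pics/front.png

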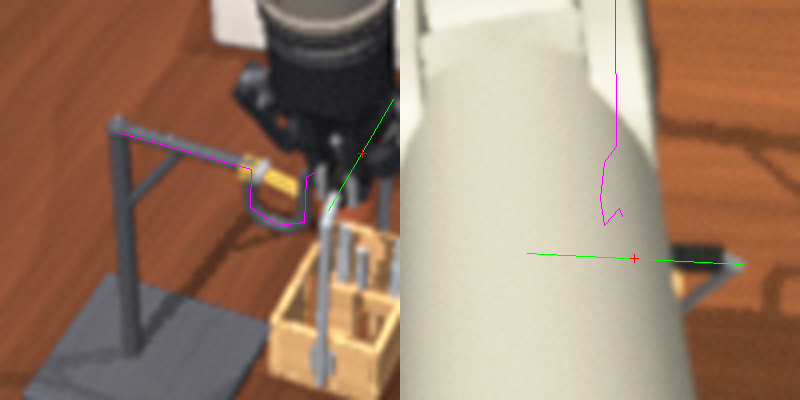

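The projected bar (green) ends on the real bar's corners in both views: side (330,207) and top (742,264). The hook overlay fits to about 1 px. The bar is in front of the nose and above it, so I slide in.

```bash
python3 -m jog '[{"fingers":1,"slide":[0,3,0],"twist":[0,0,0]},{"fingers":1,"slide":[0,11,0],"twist":[0,0,0]},{"fingers":1,"slide":[0,21,0],"twist":[0,0,0]},{"fingers":1,"slide":[0,32,0],"twist":[0,0,0]},{"fingers":1,"slide":[0,43,0],"twist":[0,0,0]},{"fingers":1,"slide":[0,51,0],"twist":[0,0,0]},{"fingers":1,"slide":[0,54,0],"twist":[0,0,0]},{"fingers":1,"slide":[0,54,0],"twist":[0,0,0]}]'
python3 - <<'E'
from plan import *
import numpy as np
o=manip.get_obs();p,R=cur();b=bar(p,R);print(hf(b),o["ft_force"],R.inv().apply([0,0,-1]))
out=[]
for n,(x,y) in(("side",(215,100)),):
    im=cams.capture(n);c=cv2.resize(im[y:y+100,x:x+120],None,fx=5,fy=5,interpolation=cv2.INTER_CUBIC)
    out.append(c)
cv2.imwrite("pics/mouth.png",np.hstack(out))
E
```

```text
clock: 7.6
ee_pos: [0.4732, -0.1423, 0.2842]
orientation: [2.038, 2.122, -0.267]
ft_force: [-0.9, -0.1, -2.2]
opening: 0.141
gripper_force: 97.6
[-1.72525801  2.07920914 73.23416501] [-0.86614103 -0.05322159 -2.19133545] [2.57036153e-01 7.45494968e-04 9.66401501e-01]
```

View pics/mouth.png

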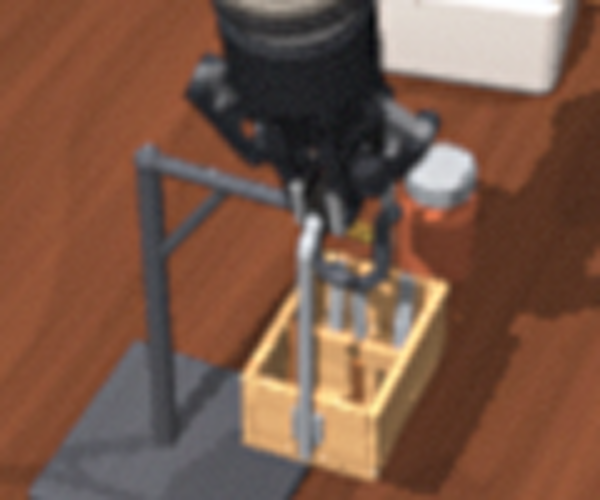

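The hoop is over the hook and nothing is touching. Now I lower it to feel for the gate.

```bash
python3 -m jog '[{"fingers":1,"slide":[0.8,0,3],"twist":[0,0,0]},{"fingers":1,"slide":[2,0,7.5],"twist":[0,0,0]},{"fingers":1,"slide":[3.5,0,13],"twist":[0,0,0]},{"fingers":1,"slide":[5,0,18.5],"twist":[0,0,0]},{"fingers":1,"slide":[6,0,22.5],"twist":[0,0,0]},{"fingers":1,"slide":[6.5,0,24.5],"twist":[0,0,0]},{"fingers":1,"slide":[6.5,0,24.5],"twist":[0,0,0]},{"fingers":1,"slide":[6.5,0,24.5],"twist":[0,0,0]}]'
cat >st.py <<'E'
from plan import *
o=manip.get_obs();p,R=cur();print(hf(bar(p,R)).round(1),o["ft_force"].round(2),o["wrist_torque"].round(2))
E
python3 st.py
python3 -m jog '[{"fingers":1,"slide":[0.2,0,0.8],"twist":[0,0,0]},{"fingers":1,"slide":[0.4,0,1.5],"twist":[0,0,0]},{"fingers":1,"slide":[0.6,0,2.2],"twist":[0,0,0]},{"fingers":1,"slide":[0.8,0,3],"twist":[0,0,0]},{"fingers":1,"slide":[1,0,3.8],"twist":[0,0,0]},{"fingers":1,"slide":[1,0,3.8],"twist":[0,0,0]},{"fingers":1,"slide":[1,0,3.8],"twist":[0,0,0]},{"fingers":1,"slide":[1,0,3.8],"twist":[0,0,0]}]'
python3 st.py
```

```text
clock: 8.45
ee_pos: [0.473, -0.1425, 0.2592]
orientation: [2.038, 2.122, -0.267]
ft_force: [0.2, -0.2, -2.7]
opening: 0.142
gripper_force: 97.6
[-2.   1.9 48.2] [ 0.2  -0.2  -2.71] [ 0.48 -0.01  0.01]
clock: 9.25
ee_pos: [0.4729, -0.1425, 0.2552]
orientation: [2.038, 2.122, -0.267]
ft_force: [-0.9, 0.9, -2.0]
opening: 0.133
gripper_force: 97.6
[-2.1  1.9 44.2] [-0.86  0.86 -2.01] [ 0.46 -0.01  0.01]
```

```bash
python3 -m jog '[{"fingers":1,"slide":[0.2,0,0.6],"twist":[0,0,0]},{"fingers":1,"slide":[0.3,0,1.2],"twist":[0,0,0]},{"fingers":1,"slide":[0.5,0,1.8],"twist":[0,0,0]},{"fingers":1,"slide":[0.6,0,2.4],"twist":[0,0,0]},{"fingers":1,"slide":[0.8,0,3],"twist":[0,0,0]},{"fingers":1,"slide":[0.8,0,3],"twist":[0,0,0]},{"fingers":1,"slide":[0.8,0,3],"twist":[0,0,0]},{"fingers":1,"slide":[0.8,0,3],"twist":[0,0,0]}]'
python3 st.py
python3 -m jog '[{"fingers":1,"slide":[0.2,0,0.6],"twist":[0,0,0]},{"fingers":1,"slide":[0.3,0,1.2],"twist":[0,0,0]},{"fingers":1,"slide":[0.5,0,1.8],"twist":[0,0,0]},{"fingers":1,"slide":[0.6,0,2.4],"twist":[0,0,0]},{"fingers":1,"slide":[0.8,0,3],"twist":[0,0,0]},{"fingers":1,"slide":[0.8,0,3],"twist":[0,0,0]},{"fingers":1,"slide":[0.8,0,3],"twist":[0,0,0]},{"fingers":1,"slide":[0.8,0,3],"twist":[0,0,0]}]'
python3 st.py
```

```text
clock: 10.05
ee_pos: [0.4728, -0.1425, 0.2521]
orientation: [2.038, 2.122, -0.267]
ft_force: [0.2, 0.3, -2.5]
opening: 0.138
gripper_force: 97.6
[-2.1  1.9 41.1] [ 0.15  0.28 -2.53] [ 0.49 -0.01 -0.03]
clock: 10.85
ee_pos: [0.4729, -0.1425, 0.249]
orientation: [2.038, 2.122, -0.267]
ft_force: [-0.6, -0.5, -2.0]
opening: 0.14
gripper_force: 97.5
[-2.1  1.9 38. ] [-0.58 -0.55 -1.97] [ 0.49 -0.03  0.03]
```

```bash
python3 -m jog '[{"fingers":1,"slide":[0.2,0,0.5],"twist":[0,0,0]},{"fingers":1,"slide":[0.3,0,1],"twist":[0,0,0]},{"fingers":1,"slide":[0.4,0,1.5],"twist":[0,0,0]},{"fingers":1,"slide":[0.5,0,2],"twist":[0,0,0]},{"fingers":1,"slide":[0.6,0,2.4],"twist":[0,0,0]},{"fingers":1,"slide":[0.6,0,2.4],"twist":[0,0,0]},{"fingers":1,"slide":[0.6,0,2.4],"twist":[0,0,0]},{"fingers":1,"slide":[0.6,0,2.4],"twist":[0,0,0]}]'
python3 st.py
python3 -m jog '[{"fingers":1,"slide":[0.2,0,0.5],"twist":[0,0,0]},{"fingers":1,"slide":[0.3,0,1],"twist":[0,0,0]},{"fingers":1,"slide":[0.4,0,1.5],"twist":[0,0,0]},{"fingers":1,"slide":[0.5,0,2],"twist":[0,0,0]},{"fingers":1,"slide":[0.5,0,2],"twist":[0,0,0]},{"fingers":1,"slide":[0.5,0,2],"twist":[0,0,0]},{"fingers":1,"slide":[0.5,0,2],"twist":[0,0,0]},{"fingers":1,"slide":[0.5,0,2],"twist":[0,0,0]}]'
python3 st.py
```

```text
clock: 11.65
ee_pos: [0.4732, -0.1425, 0.2477]
orientation: [2.037, 2.121, -0.267]
ft_force: [-3.6, 2.7, 9.0]
opening: 0.136
gripper_force: 99.1
[-1.8  1.9 36.7] [-3.55  2.68  8.95] [-0.1   0.77 -0.32]
clock: 12.45
ee_pos: [0.4733, -0.1425, 0.2459]
orientation: [2.037, 2.12, -0.267]
ft_force: [-4.1, 2.0, 11.4]
opening: 0.139
gripper_force: 99.4
[-1.6  1.9 34.9] [-4.1   1.98 11.37] [-0.18  0.79 -0.33]
```

Contact with the gate came at z≈37 mm above the seat, with roughly 12–14 N on the bar. I keep pressing gently.

```bash
python3 -m jog '[{"fingers":1,"slide":[0.2,0,0.5],"twist":[0,0,0]},{"fingers":1,"slide":[0.3,0,1],"twist":[0,0,0]},{"fingers":1,"slide":[0.4,0,1.5],"twist":[0,0,0]},{"fingers":1,"slide":[0.5,0,2],"twist":[0,0,0]},{"fingers":1,"slide":[0.6,0,2.5],"twist":[0,0,0]},{"fingers":1,"slide":[0.8,0,3],"twist":[0,0,0]},{"fingers":1,"slide":[0.8,0,3],"twist":[0,0,0]},{"fingers":1,"slide":[0.8,0,3],"twist":[0,0,0]}]'
python3 st.py
python3 -m jog '[{"fingers":1,"slide":[0.2,0,0.5],"twist":[0,0,0]},{"fingers":1,"slide":[0.3,0,1],"twist":[0,0,0]},{"fingers":1,"slide":[0.4,0,1.5],"twist":[0,0,0]},{"fingers":1,"slide":[0.5,0,2],"twist":[0,0,0]},{"fingers":1,"slide":[0.6,0,2.5],"twist":[0,0,0]},{"fingers":1,"slide":[0.8,0,3],"twist":[0,0,0]},{"fingers":1,"slide":[0.8,0,3],"twist":[0,0,0]},{"fingers":1,"slide":[0.8,0,3],"twist":[0,0,0]}]'
python3 st.py
```

```text
clock: 13.25
ee_pos: [0.4739, -0.1425, 0.2434]
orientation: [2.036, 2.12, -0.266]
ft_force: [-4.2, 3.0, 13.7]
opening: 0.139
gripper_force: 99.8
[-1.1  1.9 32.4] [-4.16  3.04 13.7 ] [-0.32  0.8  -0.34]
clock: 14.05
ee_pos: [0.4738, -0.143, 0.2406]
orientation: [2.036, 2.119, -0.267]
ft_force: [-5.7, 2.1, 14.9]
opening: 0.14
gripper_force: 100.0
[-1.2  1.4 29.6] [-5.67  2.08 14.94] [-0.65  0.93 -0.4 ]
```

```bash
python3 -m jog '[{"fingers":1,"slide":[0,-1,0],"twist":[0,0,0]},{"fingers":1,"slide":[0,-2,0],"twist":[0,0,0]},{"fingers":1,"slide":[0,-3,0],"twist":[0,0,0]},{"fingers":1,"slide":[0,-4,0],"twist":[0,0,0]},{"fingers":1,"slide":[0.2,-4.5,0.6],"twist":[0,0,0]},{"fingers":1,"slide":[0.4,-4.5,1.5],"twist":[0,0,0]},{"fingers":1,"slide":[0.4,-4.5,1.5],"twist":[0,0,0]},{"fingers":1,"slide":[0.4,-4.5,1.5],"twist":[0,0,0]}]'
python3 - <<'E'
import st
from h import *
im=cams.capture("side");c=cv2.resize(im[100:220,235:315],None,fx=5,fy=5,interpolation=cv2.INTER_CUBIC);cv2.imwrite("pics/press.png",c)
E
```

```text
clock: 14.85
ee_pos: [0.4691, -0.1435, 0.2383]
orientation: [2.037, 2.119, -0.267]
ft_force: [-2.9, -1.3, 9.3]
opening: 0.143
gripper_force: 99.1
[-5.9  1.1 27.3] [-2.95 -1.32  9.33] [-0.62  0.52 -0.22]
```

View pics/press.png

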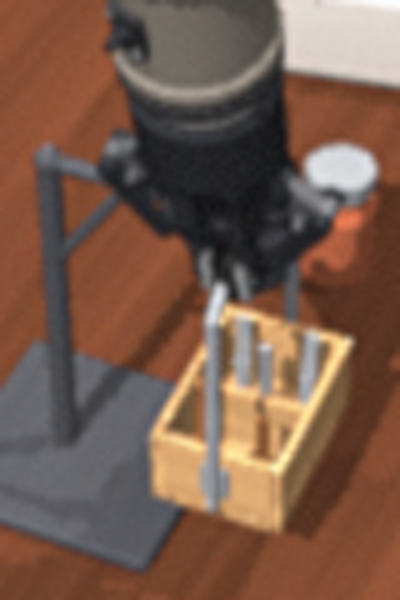

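The caddy is still level, and moving toward the nose dropped the force to 9 N. I continue down.

```bash
python3 -m jog '[{"fingers":1,"slide":[0.2,0,0.5],"twist":[0,0,0]},{"fingers":1,"slide":[0.3,0,1],"twist":[0,0,0]},{"fingers":1,"slide":[0.4,0,1.5],"twist":[0,0,0]},{"fingers":1,"slide":[0.5,0,2],"twist":[0,0,0]},{"fingers":1,"slide":[0.6,0,2.5],"twist":[0,0,0]},{"fingers":1,"slide":[0.8,0,3],"twist":[0,0,0]},{"fingers":1,"slide":[0.8,0,3],"twist":[0,0,0]},{"fingers":1,"slide":[0.8,0,3],"twist":[0,0,0]}]'
python3 st.py
python3 -m jog '[{"fingers":1,"slide":[0.2,0,0.5],"twist":[0,0,0]},{"fingers":1,"slide":[0.3,0,1],"twist":[0,0,0]},{"fingers":1,"slide":[0.4,0,1.5],"twist":[0,0,0]},{"fingers":1,"slide":[0.5,0,2],"twist":[0,0,0]},{"fingers":1,"slide":[0.6,0,2.5],"twist":[0,0,0]},{"fingers":1,"slide":[0.8,0,3],"twist":[0,0,0]},{"fingers":1,"slide":[0.8,0,3],"twist":[0,0,0]},{"fingers":1,"slide":[0.8,0,3],"twist":[0,0,0]}]'
python3 st.py
```

```text
clock: 15.7
ee_pos: [0.4686, -0.1436, 0.2348]
orientation: [2.038, 2.119, -0.269]
ft_force: [-3.4, -1.0, 8.6]
opening: 0.139
gripper_force: 99.0
[-6.5  1.  23.8] [-3.37 -0.97  8.61] [-0.57  0.71 -0.33]
clock: 16.5
ee_pos: [0.468, -0.1436, 0.2314]
orientation: [2.039, 2.12, -0.27]
ft_force: [-3.5, -0.9, 7.3]
opening: 0.143
gripper_force: 98.9
[-7.   1.  20.4] [-3.52 -0.86  7.26] [-0.5   0.81 -0.36]
```

```bash
python3 -m jog '[{"fingers":1,"slide":[0.2,0,0.5],"twist":[0,0,0]},{"fingers":1,"slide":[0.3,0,1],"twist":[0,0,0]},{"fingers":1,"slide":[0.4,0,1.5],"twist":[0,0,0]},{"fingers":1,"slide":[0.5,0,2],"twist":[0,0,0]},{"fingers":1,"slide":[0.6,0,2.5],"twist":[0,0,0]},{"fingers":1,"slide":[0.8,0,3],"twist":[0,0,0]},{"fingers":1,"slide":[0.8,0,3],"twist":[0,0,0]},{"fingers":1,"slide":[0.8,0,3],"twist":[0,0,0]}]'
python3 st.py
python3 -m jog '[{"fingers":1,"slide":[0.2,0,0.5],"twist":[0,0,0]},{"fingers":1,"slide":[0.3,0,1],"twist":[0,0,0]},{"fingers":1,"slide":[0.4,0,1.5],"twist":[0,0,0]},{"fingers":1,"slide":[0.5,0,2],"twist":[0,0,0]},{"fingers":1,"slide":[0.6,0,2.5],"twist":[0,0,0]},{"fingers":1,"slide":[0.8,0,3],"twist":[0,0,0]},{"fingers":1,"slide":[0.8,0,3],"twist":[0,0,0]},{"fingers":1,"slide":[0.8,0,3],"twist":[0,0,0]}]'
python3 st.py
```

```text
clock: 17.3
ee_pos: [0.4676, -0.1436, 0.2279]
orientation: [2.039, 2.12, -0.271]
ft_force: [-4.6, 0.8, 8.0]
opening: 0.137
gripper_force: 98.8
[-7.5  1.  16.9] [-4.63  0.76  8.03] [-0.4   0.97 -0.43]
clock: 18.1
ee_pos: [0.4669, -0.1436, 0.2244]
orientation: [2.041, 2.121, -0.272]
ft_force: [-6.1, -0.1, 4.4]
opening: 0.138
gripper_force: 98.6
[-8.1  1.  13.4] [-6.1  -0.14  4.37] [-0.24  1.2  -0.47]
```

```bash
python3 -m jog '[{"fingers":1,"slide":[0.2,0,0.5],"twist":[0,0,0]},{"fingers":1,"slide":[0.3,0,1],"twist":[0,0,0]},{"fingers":1,"slide":[0.4,0,1.5],"twist":[0,0,0]},{"fingers":1,"slide":[0.5,0,2],"twist":[0,0,0]},{"fingers":1,"slide":[0.6,0,2.5],"twist":[0,0,0]},{"fingers":1,"slide":[0.8,0,3],"twist":[0,0,0]},{"fingers":1,"slide":[0.8,0,3],"twist":[0,0,0]},{"fingers":1,"slide":[0.8,0,3],"twist":[0,0,0]}]'
python3 st.py
python3 -m jog '[{"fingers":1,"slide":[0.2,0,0.5],"twist":[0,0,0]},{"fingers":1,"slide":[0.3,0,1],"twist":[0,0,0]},{"fingers":1,"slide":[0.4,0,1.5],"twist":[0,0,0]},{"fingers":1,"slide":[0.5,0,2],"twist":[0,0,0]},{"fingers":1,"slide":[0.6,0,2.5],"twist":[0,0,0]},{"fingers":1,"slide":[0.8,0,3],"twist":[0,0,0]},{"fingers":1,"slide":[0.8,0,3],"twist":[0,0,0]},{"fingers":1,"slide":[0.8,0,3],"twist":[0,0,0]}]'
python3 st.py
```

```text
clock: 18.9
ee_pos: [0.4687, -0.1427, 0.2211]
orientation: [2.038, 2.122, -0.266]
ft_force: [0.7, 1.2, -1.0]
opening: 0.142
gripper_force: 98.0
[-6.3  1.9 10.1] [ 0.66  1.21 -1.03] [ 0.48 -0.03 -0.04]
clock: 19.7
ee_pos: [0.4683, -0.1428, 0.218]
orientation: [2.038, 2.122, -0.267]
ft_force: [-0.1, -0.5, -2.1]
opening: 0.14
gripper_force: 98.0
[-6.6  1.8  7. ] [-0.08 -0.51 -2.1 ] [0.48 0.04 0.03]
```

The force is back to just the weight: the bar has dropped in and the gate has snapped shut. I move it centrally in the hook, then lift slowly against the gate.

```bash
python3 -m jog '[{"fingers":1,"slide":[0.2,1,0.5],"twist":[0,0,0]},{"fingers":1,"slide":[0.3,2,1],"twist":[0,0,0]},{"fingers":1,"slide":[0.3,3,1],"twist":[0,0,0]},{"fingers":1,"slide":[0.3,4,1],"twist":[0,0,0]},{"fingers":1,"slide":[0.3,4,1],"twist":[0,0,0]},{"fingers":1,"slide":[0,4,0],"twist":[0,0,0]},{"fingers":1,"slide":[-0.5,4,-2],"twist":[0,0,0]},{"fingers":1,"slide":[-1,4,-4],"twist":[0,0,0]}]'
python3 st.py
python3 -m jog '[{"fingers":1,"slide":[-0.4,0,-1.5],"twist":[0,0,0]},{"fingers":1,"slide":[-0.8,0,-3],"twist":[0,0,0]},{"fingers":1,"slide":[-1,0,-3.9],"twist":[0,0,0]},{"fingers":1,"slide":[-1.1,0,-4.4],"twist":[0,0,0]},{"fingers":1,"slide":[-1.3,0,-4.9],"twist":[0,0,0]},{"fingers":1,"slide":[-1.3,0,-4.9],"twist":[0,0,0]},{"fingers":1,"slide":[-1.3,0,-4.9],"twist":[0,0,0]},{"fingers":1,"slide":[-1.3,0,-4.9],"twist":[0,0,0]}]'
python3 st.py
```

```text
clock: 20.5
ee_pos: [0.4723, -0.1425, 0.2224]
orientation: [2.038, 2.122, -0.267]
ft_force: [-0.4, -0.3, -2.1]
opening: 0.14
gripper_force: 98.0
[-2.7  1.9 11.4] [-0.38 -0.28 -2.15] [ 0.42  0.06 -0.05]
clock: 21.3
ee_pos: [0.4723, -0.1425, 0.2271]
orientation: [2.038, 2.122, -0.267]
ft_force: [-0.1, 0.1, -2.3]
opening: 0.136
gripper_force: 98.0
[-2.7  1.9 16.1] [-0.07  0.09 -2.32] [0.44 0.02 0.01]
```

```bash
python3 -m jog '[{"fingers":1,"slide":[-0.1,0,-0.5],"twist":[0,0,0]},{"fingers":1,"slide":[-0.3,0,-1],"twist":[0,0,0]},{"fingers":1,"slide":[-0.4,0,-1.5],"twist":[0,0,0]},{"fingers":1,"slide":[-0.5,0,-2],"twist":[0,0,0]},{"fingers":1,"slide":[-0.6,0,-2.4],"twist":[0,0,0]},{"fingers":1,"slide":[-0.6,0,-2.4],"twist":[0,0,0]},{"fingers":1,"slide":[-0.6,0,-2.4],"twist":[0,0,0]},{"fingers":1,"slide":[-0.6,0,-2.4],"twist":[0,0,0]}]'
python3 st.py
python3 -m jog '[{"fingers":1,"slide":[-0.1,0,-0.4],"twist":[0,0,0]},{"fingers":1,"slide":[-0.2,0,-0.7],"twist":[0,0,0]},{"fingers":1,"slide":[-0.3,0,-1],"twist":[0,0,0]},{"fingers":1,"slide":[-0.4,0,-1.4],"twist":[0,0,0]},{"fingers":1,"slide":[-0.4,0,-1.4],"twist":[0,0,0]},{"fingers":1,"slide":[-0.4,0,-1.4],"twist":[0,0,0]},{"fingers":1,"slide":[-0.4,0,-1.4],"twist":[0,0,0]},{"fingers":1,"slide":[-0.4,0,-1.4],"twist":[0,0,0]}]'
python3 st.py
```

```text
clock: 22.1
ee_pos: [0.4723, -0.1425, 0.2297]
orientation: [2.038, 2.122, -0.267]
ft_force: [0.3, -0.9, -2.0]
opening: 0.139
gripper_force: 97.9
[-2.6  2.  18.7] [ 0.33 -0.91 -2.05] [ 0.51 -0.01 -0.01]
clock: 22.9
ee_pos: [0.4723, -0.1425, 0.2311]
orientation: [2.038, 2.122, -0.267]
ft_force: [0.0, 0.8, -2.2]
opening: 0.14
gripper_force: 97.9
[-2.6  1.9 20.1] [ 0.    0.81 -2.17] [0.48 0.02 0.01]
```

```bash
for i in 1 2; do :; done
python3 -m jog '[{"fingers":1,"slide":[-0.1,0,-0.4],"twist":[0,0,0]},{"fingers":1,"slide":[-0.2,0,-0.7],"twist":[0,0,0]},{"fingers":1,"slide":[-0.3,0,-1],"twist":[0,0,0]},{"fingers":1,"slide":[-0.4,0,-1.4],"twist":[0,0,0]},{"fingers":1,"slide":[-0.4,0,-1.4],"twist":[0,0,0]},{"fingers":1,"slide":[-0.4,0,-1.4],"twist":[0,0,0]},{"fingers":1,"slide":[-0.4,0,-1.4],"twist":[0,0,0]},{"fingers":1,"slide":[-0.4,0,-1.4],"twist":[0,0,0]}]'
python3 st.py
```

```text
clock: 23.7
ee_pos: [0.4723, -0.1425, 0.2326]
orientation: [2.038, 2.122, -0.267]
ft_force: [0.2, 0.1, -3.0]
opening: 0.14
gripper_force: 98.0
[-2.6  1.9 21.6] [ 0.16  0.09 -3.01] [ 0.47 -0.01  0.05]
```

```bash
python3 -m jog '[{"fingers":1,"slide":[-0.1,0,-0.4],"twist":[0,0,0]},{"fingers":1,"slide":[-0.2,0,-0.7],"twist":[0,0,0]},{"fingers":1,"slide":[-0.2,0,-0.9],"twist":[0,0,0]},{"fingers":1,"slide":[-0.3,0,-1.1],"twist":[0,0,0]},{"fingers":1,"slide":[-0.3,0,-1.1],"twist":[0,0,0]},{"fingers":1,"slide":[-0.3,0,-1.1],"twist":[0,0,0]},{"fingers":1,"slide":[-0.3,0,-1.1],"twist":[0,0,0]},{"fingers":1,"slide":[-0.3,0,-1.1],"twist":[0,0,0]}]'
python3 st.py
```

```text
clock: 24.5
ee_pos: [0.4723, -0.1425, 0.2337]
orientation: [2.038, 2.122, -0.267]
ft_force: [0.3, 0.9, -1.5]
opening: 0.142
gripper_force: 98.0
[-2.6  1.9 22.7] [ 0.35  0.94 -1.47] [ 0.44  0.01 -0.02]
```

```bash
python3 -m jog '[{"fingers":1,"slide":[-0.1,0,-0.4],"twist":[0,0,0]},{"fingers":1,"slide":[-0.2,0,-0.7],"twist":[0,0,0]},{"fingers":1,"slide":[-0.2,0,-0.9],"twist":[0,0,0]},{"fingers":1,"slide":[-0.3,0,-1.2],"twist":[0,0,0]},{"fingers":1,"slide":[-0.3,0,-1.2],"twist":[0,0,0]},{"fingers":1,"slide":[-0.3,0,-1.2],"twist":[0,0,0]},{"fingers":1,"slide":[-0.3,0,-1.2],"twist":[0,0,0]},{"fingers":1,"slide":[-0.3,0,-1.2],"twist":[0,0,0]}]'
python3 st.py
```

```text
clock: 25.3
ee_pos: [0.4722, -0.1425, 0.2348]
orientation: [2.038, 2.122, -0.267]
ft_force: [-0.3, 0.0, -5.5]
opening: 0.138
gripper_force: 97.6
[-2.7  1.9 23.8] [-0.35  0.01 -5.46] [ 0.69 -0.06  0.04]
```

```bash
python3 -c "
from plant import manip;import sys;sys.exit(manip.get_obs()['ft_force'][2]<-6)" && python3 -m jog '[{"fingers":1,"slide":[-0.1,0,-0.4],"twist":[0,0,0]},{"fingers":1,"slide":[-0.2,0,-0.7],"twist":[0,0,0]},{"fingers":1,"slide":[-0.2,0,-0.9],"twist":[0,0,0]},{"fingers":1,"slide":[-0.3,0,-1.2],"twist":[0,0,0]},{"fingers":1,"slide":[-0.3,0,-1.2],"twist":[0,0,0]},{"fingers":1,"slide":[-0.3,0,-1.2],"twist":[0,0,0]},{"fingers":1,"slide":[-0.3,0,-1.2],"twist":[0,0,0]},{"fingers":1,"slide":[-0.3,0,-1.2],"twist":[0,0,0]}]'
python3 st.py
```

```text
[-2.7  1.9 23.8] [-0.35  0.01 -5.46] [ 0.69 -0.06  0.04]False
```

Contact with the gate from below: about 3 N beyond the weight. I ease up to roughly 10 N.

```bash
python3 -m jog '[{"fingers":1,"slide":[-0.05,0,-0.2],"twist":[0,0,0]},{"fingers":1,"slide":[-0.1,0,-0.4],"twist":[0,0,0]},{"fingers":1,"slide":[-0.15,0,-0.6],"twist":[0,0,0]},{"fingers":1,"slide":[-0.2,0,-0.7],"twist":[0,0,0]},{"fingers":1,"slide":[-0.2,0,-0.7],"twist":[0,0,0]},{"fingers":1,"slide":[-0.2,0,-0.7],"twist":[0,0,0]},{"fingers":1,"slide":[-0.2,0,-0.7],"twist":[0,0,0]},{"fingers":1,"slide":[-0.2,0,-0.7],"twist":[0,0,0]}]'
python3 st.py
```

```text
clock: 26.1
ee_pos: [0.4721, -0.1425, 0.2354]
orientation: [2.039, 2.122, -0.268]
ft_force: [2.1, -1.0, -12.5]
opening: 0.138
gripper_force: 97.5
[-2.8  2.  24.4] [  2.13  -0.98 -12.52] [ 1.26 -0.44  0.17]
```

The tug is proven at about 10 N and was held. Now I lower the bar to the seat.

```bash
python3 -m jog '[{"fingers":1,"slide":[0.5,0,2],"twist":[0,0,0]},{"fingers":1,"slide":[1.6,0.5,6],"twist":[0,0,0]},{"fingers":1,"slide":[2.9,1,11],"twist":[0,0,0]},{"fingers":1,"slide":[4.2,1.5,16],"twist":[0,0,0]},{"fingers":1,"slide":[5.2,2,19.5],"twist":[0,0,0]},{"fingers":1,"slide":[5.7,2.5,21.5],"twist":[0,0,0]},{"fingers":1,"slide":[6,2.5,22.4],"twist":[0,0,0]},{"fingers":1,"slide":[6,2.5,22.4],"twist":[0,0,0]}]'
python3 st.py
python3 -m jog '[{"fingers":1,"slide":[0.1,0,0.3],"twist":[0,0,0]},{"fingers":1,"slide":[0.2,0,0.6],"twist":[0,0,0]},{"fingers":1,"slide":[0.2,0,0.9],"twist":[0,0,0]},{"fingers":1,"slide":[0.3,0,1.2],"twist":[0,0,0]},{"fingers":1,"slide":[0.4,0,1.5],"twist":[0,0,0]},{"fingers":1,"slide":[0.4,0,1.5],"twist":[0,0,0]},{"fingers":1,"slide":[0.4,0,1.5],"twist":[0,0,0]},{"fingers":1,"slide":[0.4,0,1.5],"twist":[0,0,0]}]'
python3 st.py
```

```text
clock: 26.9
ee_pos: [0.4748, -0.1424, 0.2124]
orientation: [2.038, 2.122, -0.267]
ft_force: [0.1, -0.3, -1.5]
opening: 0.139
gripper_force: 99.0
[-0.1  2.   1.4] [ 0.1  -0.26 -1.48] [0.48 0.06 0.05]
clock: 27.7
ee_pos: [0.475, -0.1424, 0.2113]
orientation: [2.038, 2.122, -0.267]
ft_force: [-1.3, 0.7, 4.5]
opening: 0.137
gripper_force: 99.6
[0.1 1.9 0.3] [-1.34  0.7   4.48] [ 0.14  0.33 -0.13]
```

```bash
python3 -m jog '[{"fingers":1,"slide":[-0.1,0,-0.3],"twist":[0,0,0]},{"fingers":1,"slide":[-0.2,0,-0.7],"twist":[0,0,0]},{"fingers":0.8,"slide":[-0.2,0,-0.7],"twist":[0,0,0]},{"fingers":0.7,"slide":[-0.2,0,-0.7],"twist":[0,0,0]},{"fingers":0.6,"slide":[-0.2,0,-0.7],"twist":[0,0,0]},{"fingers":0.5,"slide":[-0.2,0,-0.7],"twist":[0,0,0]},{"fingers":0.5,"slide":[-0.2,0,-0.7],"twist":[0,0,0]},{"fingers":0.5,"slide":[-0.2,0,-0.7],"twist":[0,0,0]}]' 30
python3 st.py
```

```text
clock: 28.5
ee_pos: [0.4748, -0.1424, 0.2117]
orientation: [2.038, 2.122, -0.267]
ft_force: [-0.2, 0.1, 0.2]
opening: 0.501
gripper_force: 0.0
[-0.1  1.9  0.7] [-0.16  0.12  0.2 ] [ 0.22 -0.02  0.02]
```

Released cleanly. I withdraw along the tool axis.

```bash
python3 -m jog '[{"fingers":0.5,"slide":[0,0,-4],"twist":[0,0,0]},{"fingers":0.5,"slide":[0,0,-12],"twist":[0,0,0]},{"fingers":0.5,"slide":[0,0,-24],"twist":[0,0,0]},{"fingers":0.5,"slide":[0,0,-40],"twist":[0,0,0]},{"fingers":0.5,"slide":[0,0,-65],"twist":[0,0,0]},{"fingers":0.5,"slide":[0,0,-95],"twist":[0,0,0]},{"fingers":0.5,"slide":[0,0,-125],"twist":[0,0,0]},{"fingers":0.5,"slide":[0,0,-140],"twist":[0,0,0]}]'
python3 -m jog '[{"fingers":0.5,"slide":[30,0,0],"twist":[0,0,0]},{"fingers":0.5,"slide":[70,0,0],"twist":[0,0,0]},{"fingers":0.5,"slide":[110,0,0],"twist":[0,0,0]},{"fingers":0.5,"slide":[150,0,0],"twist":[0,0,0]},{"fingers":0.5,"slide":[170,0,0],"twist":[0,0,0]},{"fingers":0.5,"slide":[180,0,0],"twist":[0,0,0]},{"fingers":0.5,"slide":[180,0,0],"twist":[0,0,0]},{"fingers":0.5,"slide":[180,0,0],"twist":[0,0,0]}]'
python3 - <<'E'
from h import *
out=[]
for n,(x,y) in(("side",(220,110)),("top",(315,140))):
    im=cams.capture(n);out.append(cv2.resize(im[y:y+120,x:x+80],None,fx=5,fy=5,interpolation=cv2.INTER_CUBIC))
cv2.imwrite("pics/hung.png",np.hstack(out))
E
```

```text
clock: 29.3
ee_pos: [0.4744, -0.105, 0.3508]
orientation: [2.035, 2.12, -0.262]
ft_force: [0.1, -0.3, -0.7]
opening: 0.502
gripper_force: 0.0
clock: 30.1
ee_pos: [0.4667, 0.0663, 0.3012]
orientation: [2.039, 2.12, -0.268]
ft_force: [0.1, -0.7, 1.2]
opening: 0.501
gripper_force: 0.0
```

View pics/hung.png

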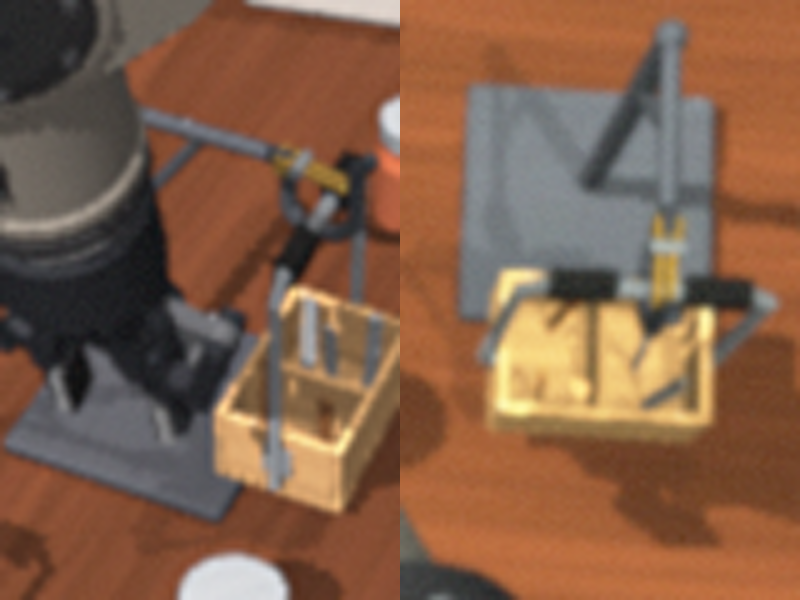

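The caddy hangs in the hook with the gate shut above it (gate at side (315,172), bar below). It is level, and the bare middle is about 7 mm off centre, within the 18 mm allowed. I let it settle, check that it is still by frame difference, and hand in.

```bash
for k in 1 2 3; do python3 -m jog '[{"fingers":0.5,"slide":[0,0,0],"twist":[0,0,0]},{"fingers":0.5,"slide":[0,0,0],"twist":[0,0,0]},{"fingers":0.5,"slide":[0,0,0],"twist":[0,0,0]},{"fingers":0.5,"slide":[0,0,0],"twist":[0,0,0]},{"fingers":0.5,"slide":[0,0,0],"twist":[0,0,0]},{"fingers":0.5,"slide":[0,0,0],"twist":[0,0,0]},{"fingers":0.5,"slide":[0,0,0],"twist":[0,0,0]},{"fingers":0.5,"slide":[0,0,0],"twist":[0,0,0]}]' >/dev/null; done
python3 - <<'E'
from h import *
f=[cams.capture("top")[150:235,325:400].astype(float) for _ in range(6)]
print([np.abs(cv2.GaussianBlur(a-f[0],(5,5),0)).max().round(1) for a in f[1:]])
old=cv2.imread("pics/top0.png");print(manip.get_obs()["clock"])
d=[np.abs(cv2.GaussianBlur(a-b,(5,5),0)).max() for a,b in zip(f,f[1:])];print(np.round(d,1))
if max(d)<25: print(manip.job_done())
E
```

```text
[np.float64(18.6), np.float64(22.0), np.float64(21.7), np.float64(23.3), np.float64(24.1)]
32.9
[18.6 13.6  7.6  5.3  6.3]
the job is handed in; nothing more can be done
None
```

The job is handed in. The wooden caddy hangs level by the bare middle of its bar with the gate shut above it, after an upward tug of about 10 N. The caddy was still moving very slightly in the last frames, and I did not check the jars or the glass again. The verdict was not shown.

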